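# Balance the wooden spatula across the utensil rest

## Robot

A 6-joint arm with a two-finger parallel gripper is mounted at the origin on a cart in front of the work surface, level with it; the furniture and walls round the work are solid. World frame = base frame: x ahead of the robot, y to its left, z up, the work surface at z = 0. Lengths are in mm, angles in rad, forces in N, time in s.
With the tool pointing down it reaches from about 300 to 775 mm from the base axis. Payload 14.6 kg.
Tool frame: the origin (TCP) lies at the very end of the fingers, on their centre line; the grasp point (between the pads) lies 19 mm behind it; z points along the fingers, y is the line along which they close (so a half turn about z gives the same grasp; the last joint's range is limited). The gripper opens to 94 mm and grips with 3 to 60 N. Pads are 16 mm wide; open, the fingers measure 119 mm over their backs; the gripper's body (75 mm by 177 mm) begins 78 mm behind the grasp point.
Start: joints at [1.209, 0.3, 1.521, -0, 1.321, -0.067], TCP at [159.799, 526.264, 205.446] pointing down, gripper open.
Joint ranges: [-3.03, 3.03], [-0.79, 2.21], [0.23, 2.52], [-1.04, 4.18], [0, 3.07], [-2.55, 2.55]. Speed limits (rad/s): [2.22, 2.22, 2.57, 3.14, 3.14, 3.14].

## Interface

Orientations are given as [roll, pitch, yaw] about the fixed x, y, z axes, in that order (R = Rz(yaw) Ry(pitch) Rx(roll)).
In Python, from cell import read_state, viewer, manip, models gives the robot as it stands.
- The arm moves only by the tool carry_out, never from a script. Its argument "deltas" is a list of rows, each an object with "dp": the shift along the tool's x, y, z in mm, a list of three; "roll": the turn about the tool's z in degrees; "gripper": the opening, from -1 (shut) to 1 (fully open), so that 0 is half open. In form: [{"dp": [tx, ty, tz], "roll": roll, "gripper": gripper}, ...]. A call has 1 to 12 rows; each row is the pose to reach, as a shift and turn from the pose commanded when the call began, along the tool's axes at that moment; what a row does not reach only later rows make up. A row lasts 1/12 s, in which the tool goes at most 41.7 mm and 7.16 degrees, less where a joint would pass 70% of its speed; a pose out of reach is approached as far as the arm can. A call with a gripper value outside its range is refused whole. The fingers move at their own pace and stop on an object; "newtons" is the grip in N (left out, the last holds). Time passes only in rows, so rows that repeat a pose let the fingers close. It gives the time, the measured TCP pose, the force, the opening and the grip force at its end, in the units of the state.
- read_state(): the state, without advancing time (a new reading comes with each control period).
- viewer.camera(name): name is "scene" or "top" or "wrist"; returns the picture (400x640x3 uint8, red, green, blue); there is no depth.
- viewer.camera_params(name): a dict with "fovy" (degrees; the focal length in pixels is half the picture's height over the tangent of half this angle, whatever the lens; pixels are square), "cx", "cy" (the principal point, pixels), "eye" and "attitude" of the camera in the world; the wrist camera has in their place "T_tool_cam" (4x4, takes a point from camera to tool coordinates, whose origin is the TCP and whose axes are the flange's). Camera axes: x right, y up, looking along -z (the intrinsics and any distortion apply to the point x, -y, -z); pixel columns grow to the right and rows downward; lengths in mm; the calibration is good to about 2 mm. A picture is of the moment at which its call begins: read the wrist's pose just before it. camera_params takes no time and is no camera call.
- manip.sign_off(): hands the job in; it is judged then, once.
Trained networks look in the newest picture that a camera, given by its name, has taken for a name from the list of things; names that differ only in an ending like _2 or _b are one class to them, and where a whole thing is asked for, a point or a joint stands for the part that bears it (a point fixed in the world has none). Each returns a list of dicts, best first, with "p" (0 to 1); they miss things now and then, are a little off and sometimes report something else, mostly with a low value. They report only what shows in the picture. A call takes as long as a camera call. They do not tell look-alikes from the thing itself.
- models.cut_out(camera, label): "region" (400x640 bool, what is visible of it) and "box" ([left, top, right, bottom] in pixels, round what is visible of it).
The state is a dict: "clock": time; "joints": joint angles; "qd": joint speeds; "effort": joint torques, N m; "eef_pos": TCP position; "eef_rot": TCP orientation; "wrist_force": force on the tool from outside, world axes, zero at the start; "moment": the same for the moment, N m; "finger_gap": finger opening in mm; "finger_force": force on a finger pad.
Only numpy, scipy, OpenCV 4.12 (cv2) and the standard library are available. Lean on these libraries where they do the work, as an engineer would, in place of code of your own. Each camera call takes 0.05 s, during which the arm holds its last target. There are 200 camera calls.

## Task

Lay the wooden spatula squarely across the blue utensil rest, flat side down, so that it balances level there by itself, with blade and handle both clear of the worktop. Leave the two tins behind the work where they are.

Things in the scene. Friction and masses are not known exactly. Their poses are not given: they have to be found in the camera images.
- spatula: Pale wooden spatula, 0.1 kg, 300 mm long, lying flat side down on the worktop. Origin: underside, mid-length; x along it to the blade, z up. Handle x = -150 to +20 mm, 20 mm wide, parallel sides, 16 mm thick. Blade x = +20 to +150 mm, widening from 20 to 64 mm (at x = +75), 10 mm thick. One flat underside. It balances at x = +25 mm, where the blade begins to widen, because the blade is heavier.
- rest: Blue stoneware utensil rest, fixed: a straight ridge 45 mm high, flat top 80 mm long and 28 mm across, sides sloping to a foot 96 x 62 mm. Origin: centre of its underside, on the worktop. x along the ridge, y across it, z up. A spatula laid across it lies along y, either way round, and stays level if its balance point is over the flat top (within 14 mm of the ridge's centre line).
- oblong_tin: Bystander: low oblong tin with a blue lid, 63 x 105 x 23 mm, loose, behind the work near the front of the wall shelf above (shelf edge 0.60 m ahead of the robot base, underside 0.45 m above the worktop: keep the wrist clear of it). Origin: centre of its underside; its length is along own y. Leave it where it is.
- round_tin: Bystander: low round tin, 86 mm across and 40 mm high, loose, behind the work. Origin: centre of its underside. Leave it where it is.
Things that resemble listed ones, but are neither listed nor needed, are in the scene too. Of the things that look like the rest, take the one that is farthest to the robot's left at the start.

How it is judged (in metres and radians):
At the end, for the whole second after the job is handed in: The spatula lies still and released on the rest: mid-length 37 to 53 mm above the worktop, level within 8 degrees, square across the ridge within 20 degrees either way round, mid-length point within 35 mm of the ridge's middle along the ridge and within 55 mm of the rest's centre (height (world z) of spatula between 0.037 and 0.053 m and angle between spatula's own z axis and vertical below 0.14 rad and angle between the x axis of spatula and the y axis of rest, either way round below 0.35 rad and x of spatula in the frame of rest between -0.035 and 0.035 m and horizontal distance between spatula and rest below 0.055 m and contact force between spatula and rest above 0.2 N and contact force between the fingers and spatula below 0.05 N and linear speed of spatula below 0.02 m/s and angular speed of spatula below 0.1 rad/s); the robot touches nothing.
It fails at once if the oblong tin is shifted by more than 30 mm (distance of oblong_tin from where it was at the start of the episode above 0.03 m).
It fails at once if the round tin is shifted by more than 30 mm (distance of round_tin from where it was at the start of the episode above 0.03 m).
It also fails if it takes over 38 s, if anything falls off the work surface, if the arm or the gripper's body presses on something with over 40 N, if the wrist force passes 120 N, or if a joint passes its speed limit or range.

## Working session

There is one attempt and no reset: what is moved stays moved. The work goes in short steps, Python scripts to look and compute and a tool call to move; the robot and the scene stay as the last step left them, time stands still between calls to the robot, and variables do not carry over. Pictures are saved under pics/ and viewed, at most 10 in all, crops included, and the job is handed in when it is done.

Besides the shell and the picture viewer there is one more tool, called after "Request:" as name(argument=value, ...), one argument or row to a line, values as JSON. carry_out: Moves the arm, as the interface text tells. Its arguments: {"type":"object","properties":{"deltas":{"type":"array"},"newtons":{"type":"number"}},"required":["deltas"]}

```bash
mkdir -p pics; cat > h.py <<'E'
import numpy as np,cv2
from cell import read_state,viewer,manip,models
from scipy.spatial.transform import Rotation as R
def save(n,im): cv2.imwrite('pics/'+n,im[:,:,::-1])
E
python3 - <<'E'
from h import *
for c in('top','scene'):
    im=viewer.camera(c); save(c+'0.png',im); np.save(c+'0.npy',im); print(c,viewer.camera_params(c))
    for l in('spatula','rest','oblong_tin','round_tin'):
        for d in models.cut_out(c,l): print(l,round(d['p'],2),d['box'],d['region'].sum())
print(viewer.camera_params('wrist')); print(read_state())
E
```

```text
top {'fovy': 57.59344743981748, 'cx': 312.76124105965647, 'cy': 196.82317050416324, 'eye': array([384.25299935, -67.93238227, 867.23292511]), 'attitude': array([ 0.242647  , -0.00509558, -1.57738816])}
spatula 0.7 [157.5, 214.7, 283.8, 256.7] 1922
rest 0.77 [314.2, 221.1, 353.4, 265.7] 1039
rest 0.76 [419.2, 210.2, 454.2, 256.8] 1037
oblong_tin 0.87 [332.7, 152.8, 374.5, 181.1] 1026
scene {'fovy': 57.15269517327501, 'cx': 314.16992235777343, 'cy': 194.16389592542149, 'eye': array([232.850514  , 436.48868635, 616.59252313]), 'attitude': array([ 8.07644146e-01, -1.60888184e-03, -2.54850289e+00])}
spatula 0.78 [211.5, 243.3, 338.8, 350.5] 3210
rest 0.81 [335.9, 180.3, 383.8, 224.5] 1056
rest 0.72 [375.7, 131.5, 415.3, 165.2] 837
rest 0.48 [209.2, 244.2, 342.4, 350.9] 3148
oblong_tin 0.61 [288.7, 149.8, 325.4, 179.9] 686
round_tin 0.76 [185.0, 227.9, 232.0, 272.9] 1714
{'fovy': 63.5028000879377, 'cx': 324.5256670689576, 'cy': 200.3898058821067, 'T_tool_cam': array([[-1.21015247e-03,  9.66074895e-01,  2.58259237e-01,
         7.58040043e+01],
       [ 9.99999256e-01,  1.20878029e-03,  1.6
[... 188 characters left out ...]
    1.00000000e+00]])}
{'clock': 0.5, 'joints': array([ 1.20940637e+00,  2.99896240e-01,  1.52101938e+00,  3.31404734e-05,
        1.32065954e+00, -6.65972660e-02]), 'qd': array([-0.00280887, -0.00100711,  0.00073661, -0.00027426,  0.00152003,
        0.00111614]), 'effort': array([ 4.11007086e-04, -5.31335592e+01, -3.52751577e+01,  7.08085438e-02,
        2.13111006e-02, -3.12282714e-05]), 'eef_pos': array([159.78859801, 526.27046098, 205.43943712]), 'eef_rot': array([ 3.14157306e+00, -3.08740831e-05,  2.84679176e+00]), 'wrist_force': array([ 0.98109088, -0.14927867, -0.51042025]), 'moment': array([-0.00154961, -0.03388074,  0.00220798]), 'finger_force': 0.0, 'finger_gap': 93.8985650157256}
```

View pics/top0.png

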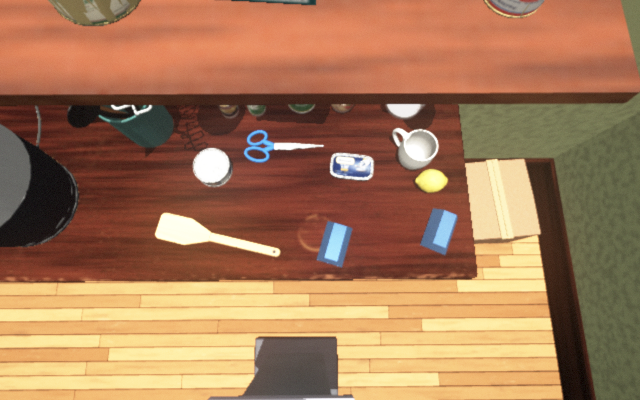

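View pics/scene0.png

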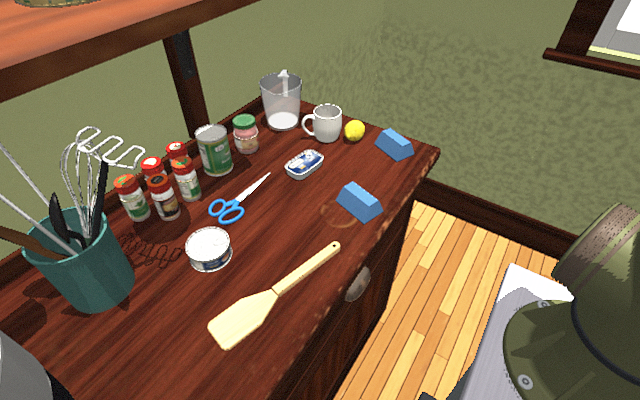

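The top view shows the spatula with its blade at (180,229) and its handle end at (276,252). The rest look-alikes are two blue blocks, at (335,243) and (439,231); image left is robot left (+y), so I choose (335,243). The scissors' blue handles at (258,147) and the blue-lidded tin at (352,167) are clearly something else.

```bash
cat >> h.py <<'E'
from scipy.optimize import minimize
def cam(c,st=None):
    p=viewer.camera_params(c); f=200/np.tan(np.radians(p['fovy'])/2)
    if c=='wrist':
        T=np.eye(4);T[:3,:3]=R.from_euler('xyz',st['eef_rot']).as_matrix();T[:3,3]=st['eef_pos'];T=T@p['T_tool_cam']
        return f,p['cx'],p['cy'],T[:3,3],T[:3,:3]
    return f,p['cx'],p['cy'],p['eye'],R.from_euler('xyz',p['attitude']).as_matrix()
def proj(C,P):
    f,cx,cy,e,A=C; q=(np.asarray(P,float)-e)@A
    return np.c_[cx-f*q[:,0]/q[:,2], cy+f*q[:,1]/q[:,2]]
def back(C,uv,z):
    f,cx,cy,e,A=C; uv=np.atleast_2d(uv)
    d=np.c_[(uv[:,0]-cx)/f,-(uv[:,1]-cy)/f,-np.ones(len(uv))]@A.T
    return e+d*((z-e[2])/d[:,2])[:,None]
def box(x0,x1,w0,w1,z0,z1): return np.array([[x,s*w/2,z] for x,w in((x0,w0),(x1,w1)) for s in(-1,1) for z in(z0,z1)],float)
SPAT=[box(-150,20,20,20,0,16),box(20,75,20,64,0,10),box(75,150,64,64,0,10)]
REST=[np.array([[a*48,b*31,0] for a in(-1,1) for b in(-1,1)]+[[a*40,b*14,45] for a in(-1,1) for b in(-1,1)],float)]
def rend(C,parts,x,y,t,z=0):
    m=np.zeros((400,640),np.uint8)
    M=R.from_euler('z',t).as_matrix()
    for P in parts:
        uv=proj(C,P@M.T+[x,y,z]); h=cv2.convexHull((uv*16).round().astype(np.int32))
        cv2.fillConvexPoly(m,h,1,cv2.LINE_8,4)
    return m>0
def fit(obs,parts,x0,z=0):
    def cost(v):
        s=0
        for C,r in obs:
            m=rend(C,parts,v[0],v[1],v[2]/100,z); s+=1-(m&r).sum()/(m|r).sum()
        return s/len(obs)
    best=None
    for dt in(-.4,0,.4):
        v=np.array([x0[0],x0[1],(x0[2]+dt)*100])
        for _ in range(2):
            o=minimize(cost,v,method='Nelder-Mead',options=dict(initial_simplex=v+np.array([[0,0,0],[15,0,0],[0,15,0],[0,0,15]]))); v=o.x
        if best is None or o.fun<best.fun: best=o
    return best.x[0],best.x[1],best.x[2]/100,best.fun
E
python3 - <<'E'
from h import *
Ct,Cs=cam('top'),cam('scene')
def regs(c,l,u,v):
    viewer.camera(c)
    for d in models.cut_out(c,l):
        b=d['box']
        if abs((b[0]+b[2])/2-u)<15 and abs((b[1]+b[3])/2-v)<15: return d['region']
rt,rs=regs('top','rest',334,243),regs('scene','rest',360,202)
st,ss=regs('top','spatula',220,236),regs('scene','spatula',275,297)
p=back(Ct,[334,243],25)[0]; print(p)
a,b=back(Ct,[[180,229],[276,252]],5); print(a,b)
for n,o in(('t',[(Ct,rt)]),('s',[(Cs,rs)]),('b',[(Ct,rt),(Cs,rs)])): print('rest',n,fit(o,REST,(p[0],p[1],-.3)), fit(o,REST,(p[0],p[1],1.2)) )
d=a-b; m=(a+b)/2
for n,o in(('t',[(Ct,st)]),('s',[(Cs,ss)]),('b',[(Ct,st),(Cs,ss)])): print('spat',n,fit(o,SPAT,(m[0],m[1],np.arctan2(d[1],d[0]))))
for u in([212,167],[352,167]): print(back(Ct,u,30))
im=np.load('scene0.npy'); save('crop.png',cv2.resize(im[150:370,190:440],None,fx=2.4,fy=2.4))
E
```

```text
[ 482.41846558 -121.99268128   25.        ]
[520.29217999 243.36333736   5.        ] [464.4291863   13.60291733   5.        ]
rest t (np.float64(485.9188255514978), np.float64(-123.62192093324958), np.float64(-0.29756218586413313), np.float64(0.036771300448430466)) (np.float64(485.085498882381), np.float64(-122.95233169645644), np.float64(2.858842769687124), np.float64(0.03423423423423422))
rest s (np.float64(483.10014333066533), np.float64(-123.68547947190068), np.float64(-0.27298610962210934), np.float64(0.07979626485568758)) (np.float64(483.4829022934157), np.float64(-122.89826230527694), np.float64(-0.29278932802880253), np.float64(0.07672634271099743))
rest b (np.float64(484.3466090375857), np.float64(-122.92734103184013), np.float64(-0.2860343216343831), np.float64(0.0643094619295787)) (np.float64(484.85409742848356), np.float64(-123.56664718152174), np.float64(-0.3007962752123396), np.float64(0.06656868928029791))
spat t (np.float64(497.49541699291217), np.float64(149.8254979955771), np.float64(1.3306070834122659), np.float64(0.04791566842357453))
spat s (np.float64(495.38904304512596), np.float64(151.39099561999723), np.float64(1.3210170862949147), np.float64(0.13584147041929928))
spat b (np.float64(497.1905219494324), np.float64(150.73900155199067), np.float64(1.3336013873501456), np.float64(0.09843067674423045))
[[666.9826194  169.38828447  30.        ]]
[[ 665.3316462  -169.05246071   30.        ]]
```

View pics/crop.png

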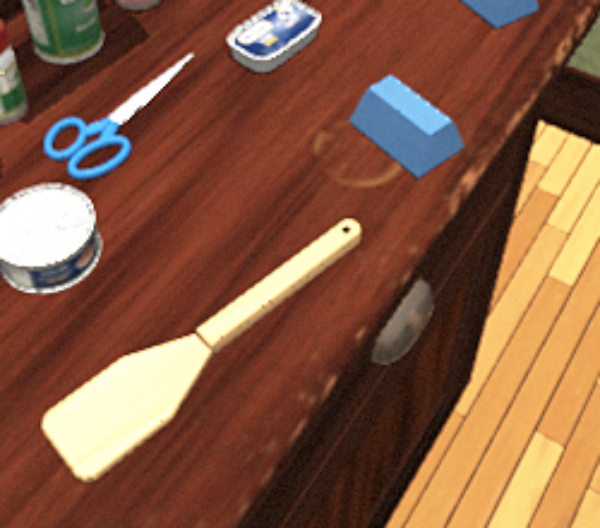

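The crop confirms the chosen rest, a blue ridge at crop (405,125), with the spatula lying clear of everything. Rest: about (484.5, -123), yaw -0.29. Spatula: about (497, 150.5), yaw 1.333. I'll hover over the grasp first.

Request:
carry_out(
  deltas=[
    {"dp": [-36, -22, 3], "roll": 7, "gripper": 1},
    {"dp": [-72, -44, 6], "roll": 14, "gripper": 1},
    {"dp": [-108, -66, 10], "roll": 21, "gripper": 1},
    {"dp": [-144, -88, 15], "roll": 28, "gripper": 1},
    {"dp": [-180, -110, 20], "roll": 35, "gripper": 1},
    {"dp": [-216, -131, 30], "roll": 42, "gripper": 1},
    {"dp": [-252, -153, 40], "roll": 49, "gripper": 1},
    {"dp": [-288, -175, 50], "roll": 56, "gripper": 1},
    {"dp": [-324, -197, 55], "roll": 63, "gripper": 1},
    {"dp": [-360, -219, 60], "roll": 70, "gripper": 1},
    {"dp": [-396, -240, 65], "roll": 77, "gripper": 1},
    {"dp": [-432, -262, 70], "roll": 84, "gripper": 1},
  ],
  newtons=25,
)

```text
clock: 1.9
eef_pos: [491.0, 156.2, 136.7]
eef_rot: [3.141, -0.0, 1.375]
wrist_force: [-0.4, 1.0, -0.3]
finger_gap: 93.9
finger_force: 0.0
```

```bash
python3 - <<'E'
from h import *
viewer.camera('top');viewer.camera('top')
s=read_state(); im=viewer.camera('wrist'); save('w1.png',im); C=cam('wrist',s); print(s['clock'],s['eef_pos'],s['eef_rot'],s['joints'])
for d in models.cut_out('wrist','spatula'):
    print(d['p'],d['box'])
    if d['p']>.4:
        # fit; mask may be cropped by image
        print(fit([(C,d['region'])],SPAT,(497,150.5,1.333)))
m=rend(C,SPAT,497,150.5,1.333); im=im.copy(); cs,_=cv2.findContours(m.astype(np.uint8),0,1); cv2.drawContours(im,cs,-1,(255,0,0),1); save('w1o.png',im)
E
```

```text
2.0 [492.22914024 154.21422309 135.88488446] [-3.14131962e+00  7.26404314e-04  1.37077721e+00] [ 2.32883471e-01  2.94650703e-01  1.69813837e+00 -5.97102131e-04
  1.14935622e+00  4.33147101e-01]
0.67 [297.7, 25.4, 372.3, 313.2]
(np.float64(494.58743854375484), np.float64(149.75127540679264), np.float64(1.3360246719730497), np.float64(0.08128040169464934))
```

View pics/w1o.png

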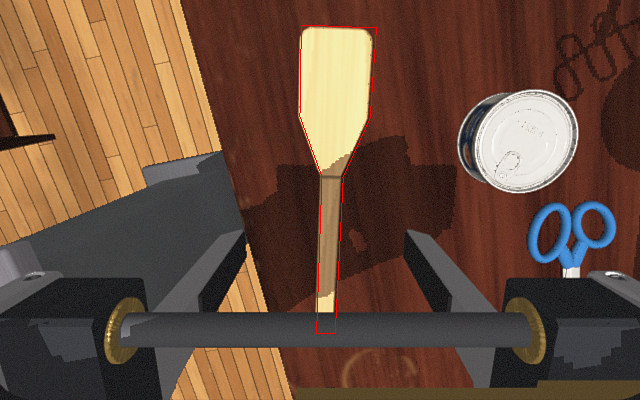

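The wrist picture shows the spatula between the fingers: handle from (325,320) to (332,177), blade up to (337,27). The predicted outline agrees to within about 2 mm. Next I'll check whether the arm has settled.

```bash
python3 - <<'E'
from h import *
viewer.camera('top');viewer.camera('top')
s=read_state(); print(s['clock'],s['eef_pos'],s['eef_rot'])
t=np.array([495.8,150.2,3.]); M=R.from_euler('xyz',s['eef_rot']).as_matrix()
print(M.T@(t-s['eef_pos']), np.degrees(s['eef_rot'][2]-1.335))
E
```

```text
2.2 [489.32241474 158.83621085 136.86365025] [-3.14153809e+00 -1.17332811e-04  1.38268981e+00]
[ -7.28827237   7.98558985 133.86236046] 2.7324249483397685
```

Request:
carry_out(
  deltas=[
    {"dp": [-7, 8, 30], "roll": 2.7, "gripper": 1},
    {"dp": [-7, 8, 60], "roll": 2.7, "gripper": 1},
    {"dp": [-7, 8, 90], "roll": 2.7, "gripper": 1},
    {"dp": [-7, 8, 110], "roll": 2.7, "gripper": 0.3},
    {"dp": [-7, 8, 115], "roll": 2.7, "gripper": 0.0},
    {"dp": [-7, 8, 115], "roll": 2.7, "gripper": 0.0},
    {"dp": [-7, 8, 115], "roll": 2.7, "gripper": 0.0},
    {"dp": [-7, 8, 115], "roll": 2.7, "gripper": 0.0},
  ],
)

```text
clock: 2.87
eef_pos: [497.1, 150.4, 23.4]
eef_rot: [3.139, -0.001, 1.335]
wrist_force: [-0.2, 0.1, 0.4]
finger_gap: 64.1
finger_force: 0.0
```

```bash
python3 - <<'E'
from h import *
s=read_state(); print(s['clock'],s['eef_pos'],s['eef_rot'],s['finger_gap'])
t=np.array([495.8,150.2,3.]); M=R.from_euler('xyz',s['eef_rot']).as_matrix()
print(M.T@(t-s['eef_pos']), np.degrees(s['eef_rot'][2]-1.335))
save('w2.png',viewer.camera('wrist'))
E
```

```text
2.8667 [497.08404978 150.35032629  23.39895558] [ 3.13933255e+00 -1.14919199e-03  1.33453685e+00] 64.08795070221049
[-0.47014682 -1.25929213 20.39563473] -0.026536654737361914
```

View pics/w2.png

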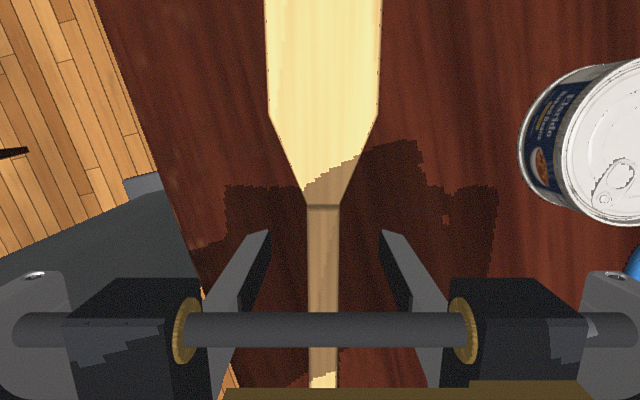

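The fingers (267 and 383) straddle the handle (centred at 323) just below the neck at (323,205). I'll go down and grip.

Request:
carry_out(
  deltas=[
    {"dp": [0, -1, 10], "roll": 0, "gripper": 0},
    {"dp": [0, -1, 18], "roll": 0, "gripper": 0},
    {"dp": [0, -1, 19], "roll": 0, "gripper": 0},
    {"dp": [0, -1, 19], "roll": 0, "gripper": -1},
    {"dp": [0, -1, 19], "roll": 0, "gripper": -1},
    {"dp": [0, -1, 19], "roll": 0, "gripper": -1},
    {"dp": [0, -1, 19], "roll": 0, "gripper": -1},
    {"dp": [0, -1, 19], "roll": 0, "gripper": -1},
    {"dp": [0, -1, 19], "roll": 0, "gripper": -1},
    {"dp": [0, -1, 19], "roll": 0, "gripper": -1},
    {"dp": [0, -1, 19], "roll": 0, "gripper": -1},
  ],
  newtons=30,
)

```text
clock: 3.83
eef_pos: [495.6, 150.0, 3.0]
eef_rot: [3.141, -0.0, 1.334]
wrist_force: [-0.5, 0.1, 2.7]
finger_gap: 19.9
finger_force: 30.0
```

Request:
carry_out(
  deltas=[
    {"dp": [0, 0, -20], "roll": 0, "gripper": -1},
    {"dp": [0, 0, -50], "roll": 0, "gripper": -1},
    {"dp": [0, 0, -80], "roll": 0, "gripper": -1},
    {"dp": [-20, 4, -90], "roll": 0, "gripper": -1},
    {"dp": [-50, 9, -90], "roll": 0, "gripper": -1},
    {"dp": [-85, 15, -90], "roll": 1, "gripper": -1},
    {"dp": [-120, 22, -90], "roll": 1, "gripper": -1},
    {"dp": [-155, 28, -90], "roll": 2, "gripper": -1},
    {"dp": [-190, 34, -90], "roll": 2, "gripper": -1},
    {"dp": [-225, 40, -90], "roll": 3, "gripper": -1},
    {"dp": [-255, 45, -90], "roll": 3, "gripper": -1},
    {"dp": [-275, 49, -90], "roll": 3, "gripper": -1},
  ],
)

```text
clock: 4.83
eef_pos: [477.7, -131.3, 92.6]
eef_rot: [-3.141, 0.0, 1.28]
wrist_force: [0.2, 1.7, -0.7]
finger_gap: 19.5
finger_force: 30.0
```

Request:
carry_out(
  deltas=[
    {"dp": [-10, 2, 0], "roll": 0, "gripper": -1},
    {"dp": [-18, 3, 0], "roll": 0, "gripper": -1},
    {"dp": [-18, 3, 0], "roll": 0, "gripper": -1},
    {"dp": [-18, 3, 0], "roll": 0, "gripper": -1},
  ],
)

```text
clock: 5.17
eef_pos: [476.1, -146.3, 92.6]
eef_rot: [-3.141, -0.0, 1.282]
wrist_force: [-0.1, 0.1, -1.1]
finger_gap: 19.7
finger_force: 30.0
```

```bash
python3 - <<'E'
from h import *
viewer.camera('top')
s=read_state(); im=viewer.camera('wrist'); C=cam('wrist',s); print(s['clock'],s['eef_pos'],s['eef_rot'],s['finger_gap'],s['finger_force'],s['wrist_force'])
x,y,z=s['eef_pos']; yaw=s['eef_rot'][2]
for d in models.cut_out('wrist','spatula'):
    print(d['p'],d['box'])
    if d['p']>.4: print('wrist fit',fit([(C,d['region'])],SPAT,(x,y,yaw),z-3))
t=viewer.camera('top'); save('t2.png',cv2.resize(t[130:330,200:460],None,fx=3,fy=3)); Ct=cam('top')
for d in models.cut_out('top','spatula'): print('top',d['p'],d['box'])
im=im.copy()
for P,zz,c in((SPAT,z-3,(255,0,0)),):
    cs,_=cv2.findContours(rend(C,P,x,y,yaw,zz).astype(np.uint8),0,1); cv2.drawContours(im,cs,-1,c,1)
cs,_=cv2.findContours(rend(C,REST,484.5,-123.3,-.29).astype(np.uint8),0,1); cv2.drawContours(im,cs,-1,(0,255,0),1)
save('w3.png',im)
E
```

```text
5.2167 [ 476.19863705 -146.00596163   92.6803071 ] [-3.14134807e+00 -1.62426297e-04  1.28209031e+00] 19.643610601284767 29.999206711991064 [-0.16848012  0.24794125 -1.12682685]
0.95 [257.2, 0.3, 390.7, 389.9]
wrist fit (np.float64(476.10066997365425), np.float64(-143.39782552932638), np.float64(1.2827990479532858), np.float64(0.07830403590493351))
top 0.64 [279.3, 207.6, 418.5, 264.9]
```

View pics/w3.png

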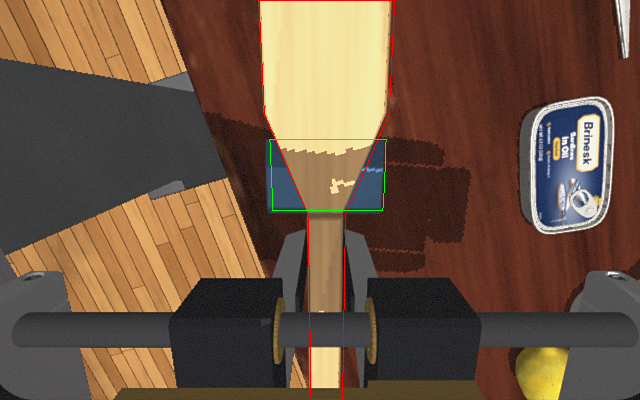

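The red spatula outline and the green rest outline both agree with the picture to about 2 mm. The neck at (325,212) is at the rest's near edge, as intended. I'll lower it.

Request:
carry_out(
  deltas=[
    {"dp": [-1, 0, 15], "roll": 0, "gripper": -1},
    {"dp": [-1, 0, 30], "roll": 0, "gripper": -1},
    {"dp": [-1, 0, 38], "roll": 0, "gripper": -1},
    {"dp": [-1, 0, 41], "roll": 0, "gripper": -1},
    {"dp": [-1, 0, 43], "roll": 0, "gripper": -1},
    {"dp": [-1, 0, 44], "roll": 0, "gripper": -1},
    {"dp": [-1, 0, 44], "roll": 0, "gripper": -1},
    {"dp": [-1, 0, 44], "roll": 0, "gripper": -1},
  ],
)

```text
clock: 6.08
eef_pos: [476.1, -148.0, 49.3]
eef_rot: [3.141, 0.0, 1.281]
wrist_force: [-0.7, -0.4, -1.7]
finger_gap: 19.4
finger_force: 30.0
```

Request:
carry_out(
  deltas=[
    {"dp": [0, 0, 0.7], "roll": 0, "gripper": -1},
    {"dp": [0, 0, 1], "roll": 0, "gripper": -1},
    {"dp": [0, 0, 1], "roll": 0, "gripper": -1},
    {"dp": [0, 0, 1], "roll": 0, "gripper": -1},
  ],
)

```text
clock: 6.42
eef_pos: [476.0, -148.0, 47.9]
eef_rot: [3.141, 0.0, 1.281]
wrist_force: [-0.6, -0.6, 0.2]
finger_gap: 19.8
finger_force: 30.0
```

Request:
carry_out(
  deltas=[
    {"dp": [0, 0, 0], "roll": 0, "gripper": -0.57},
    {"dp": [0, 0, 0], "roll": 0, "gripper": -0.5},
    {"dp": [0, 0, 0], "roll": 0, "gripper": -0.4},
    {"dp": [0, 0, 0], "roll": 0, "gripper": -0.3},
    {"dp": [0, 0, 0], "roll": 0, "gripper": -0.2},
    {"dp": [0, 0, 0], "roll": 0, "gripper": -0.1},
    {"dp": [0, 0, 0], "roll": 0, "gripper": -0.1},
    {"dp": [0, 0, 0], "roll": 0, "gripper": -0.1},
  ],
)

```text
clock: 7.08
eef_pos: [475.9, -147.9, 47.7]
eef_rot: [-3.142, -0.0, 1.281]
wrist_force: [0.5, -0.3, 0.6]
finger_gap: 42.3
finger_force: 0.0
```

```bash
python3 - <<'E'
from h import *
s=read_state(); print(s['clock'],s['eef_pos'],s['finger_gap'],s['finger_force'],s['wrist_force'])
save('w4.png',viewer.camera('wrist'))
E
```

```text
7.0833 [ 475.85881492 -147.93314629   47.71591252] 42.26642939673415 0.0 [ 0.54366311 -0.34002029  0.57371875]
```

View pics/w4.png

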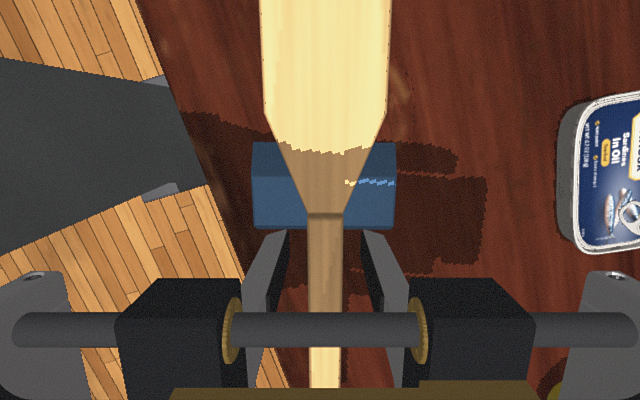

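The spatula lies level across the rest, neck at (325,213), with the fingers open on both sides. I'll raise the tool straight up, wait, then check.

Request:
carry_out(
  deltas=[
    {"dp": [0, 0, -8], "roll": 0, "gripper": -0.1},
    {"dp": [0, 0, -25], "roll": 0, "gripper": -0.1},
    {"dp": [0, 0, -50], "roll": 0, "gripper": -0.1},
    {"dp": [0, 0, -80], "roll": 0, "gripper": -0.1},
    {"dp": [0, 0, -100], "roll": 0, "gripper": -0.1},
    {"dp": [0, 0, -100], "roll": 0, "gripper": -0.1},
    {"dp": [0, 0, -100], "roll": 0, "gripper": -0.1},
    {"dp": [0, 0, -100], "roll": 0, "gripper": -0.1},
    {"dp": [0, 0, -100], "roll": 0, "gripper": -0.1},
    {"dp": [0, 0, -100], "roll": 0, "gripper": -0.1},
  ],
)

```text
clock: 7.97
eef_pos: [475.4, -147.8, 146.8]
eef_rot: [-3.14, -0.0, 1.281]
wrist_force: [0.4, -0.1, 0.2]
finger_gap: 42.2
finger_force: 0.0
```

```bash
python3 - <<'E'
from h import *
im=viewer.camera('scene'); save('s5.png',cv2.resize(im[80:330,200:500],None,fx=2.4,fy=2.4))
s=read_state(); iw=viewer.camera('wrist'); C=cam('wrist',s); print(s['eef_pos'],s['wrist_force'])
for d in models.cut_out('wrist','spatula'):
    if d['p']>.4:
        print(d['box'])
        for z in(40,45,50): print(z,fit([(C,d['region'])],SPAT,(476,-147,1.28),z))
E
```

```text
[ 475.51721069 -147.8273594   146.95150848] [-0.32871954 -0.49976931  0.31626277]
[282.2, 12.0, 368.5, 353.9]
40 (np.float64(475.2244689298212), np.float64(-147.0826822354809), np.float64(1.2789201605617337), np.float64(0.07389966723174479))
45 (np.float64(475.2210212434894), np.float64(-147.4029270509394), np.float64(1.2800185573262406), np.float64(0.08316417543212151))
50 (np.float64(474.56922797709973), np.float64(-148.78855064620137), np.float64(1.276889647126171), np.float64(0.10701702000597191))
```

View pics/s5.png

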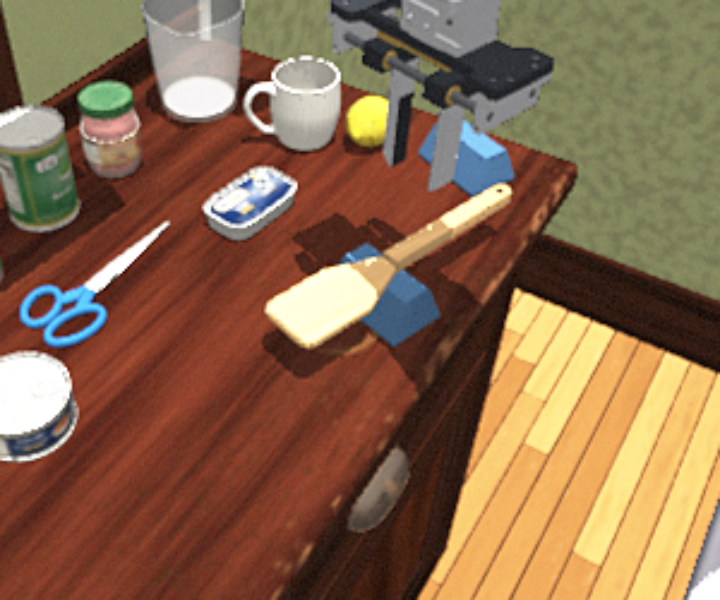

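The spatula balances level on the rest at crop (385,275). Blade and handle are clear of the worktop, the gripper is away, and the tins are where they were.

```bash
python3 -c "
from h import *
print(manip.sign_off())"
```

```text
the job is handed in; nothing more can be done
None
```

The spatula is balancing level and square across the left-hand blue rest, with blade and handle clear of the worktop, the gripper away and both tins left where they were; I handed the job in at about 8 s, and the hand-in returned no verdict.

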